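# Mount the cleaver and move the splicing station's arm in one hole

## Task

Slide the fibre cleaver from the front onto the shoe of the splicing station's side tray until its detent holds it fully home, and let go of it. Then pull up the red-capped lock plunger, slide the arm section towards the splicer to the very next hole and let the pin drop fully into it. Finish while still holding the plunger knob, pin fully down, and leave the other things on the table where they are.

Things in the scene. Friction and masses are not known exactly. Their poses are not given: they have to be found in the camera images.
- station: Fixed splicing station: black fusion splicer (130 mm high, tilted screen at its far side to 200 mm) and, leaving it along -y, a fixed square tube with its side arm. Origin on the table under the tube's axis at the 70 mm high bracket (ends at y = -18 mm). y points along the tube towards the splicer, x away from the robot. Splicer and plate take up y = 3 to 175 mm, x = -58 to 148 mm.
- next_hole (a point): Centre of the lock hole that the pin must enter, in the top face of the fixed aluminium tube (30 mm wide, top 60 mm above the table, black 10.5 mm holes every 40 mm). 40 mm from the hole where the pin starts, towards the splicer. Same axes as the station.
- section (a joint): Slide of the outer tube section (dark 38 mm square sleeve over the tube, top 64 mm above the table, plunger at its inner end, tray at its outer end) along the station's y, in m. 0 at the hole where it starts, grows towards the splicer; next hole at 0.040. Friction 2.5 N plus 10 N per m/s; it stays where it is left. With the pin down in a hole it is locked but for about 1 mm of play.
- plunger (a joint): Lift of the spring lock plunger, in m: 0 = pin fully down in a hole, 0.012 = pulled fully up. The 8 mm round-tipped pin reaches 6.5 mm into the hole: lift it 8 mm or more to slide. The spring pushes down with 4 N at 0 and 8 N fully up. Let down between holes the pin rides on the tube (about 0.0065) and drops in when it comes over a hole.
- knob: The plunger's upright round black knob with a red cap: 26 mm in diameter, 28 mm high, origin at its middle, on the pin's axis, 98 mm above the table when down; it rises with the pull. Free all round; under it a 22 mm collar on the sleeve, whose top is 34 mm below this origin when down. Moving the lifted knob along the tube slides the whole section. Same axes as the station.
- shoe (a point): Middle of the shoe's foot, on the flat black tray's top (68 mm above the table); moves with the section, axes as the station. Aluminium T-rail along x, 50 mm long, rounded nose towards the robot at x = -25 mm: stem 14 mm wide, 6.5 mm high; flange 24 mm wide, 6.5 to 11.5 mm above the tray. The tray is 84 mm wide (y), x = -95 to +40 mm. The knob is 115 mm away along +y, at x = -10 mm.
- tray_front (a point): Point on the tray's top 65 mm in front of shoe (its -x): a cleaver set down flat here, in line with the shoe, stands clear of the nose and slides straight on by moving 65 mm along +x. It takes 3 to 12 N to push over the sprung steel button (the detent) in the middle of the shoe; then it springs into the cleaver's pocket and a low stop ends the travel within 1 mm.
- cleaver: Fibre cleaver: black foot, dark blue-grey housing, blue lid with silver dial on its +x half; 66 mm long (x), 54 mm wide (y), 57 mm high, about 0.3 kg; starts standing on the table. Origin at the centre of its underside. Its flat upright sides (y = -27 and +27 mm, up to 40 mm high) are for gripping. Home when its origin is at shoe, its x along the shoe's x (either end may lead).
- slot (a point): On the cleaver, 13.5 mm above its underside centre, in the roof of its T-slot, which runs along x through the whole underside: 17 mm wide between the lips (5 mm thick), 28 mm wide from 5 to 13.5 mm height. Pocket for the detent in the middle of the roof.
- meter: Bystander: yellow and black optical power meter, 120 x 66 x 28 mm, lying on the table. Origin at the centre of its underside.
- sleeves: Bystander: flat white box of splice sleeves, 100 x 62 x 34 mm. Origin at the centre of its underside.
- alcohol: Bystander: white alcohol dispenser with red top, 65 mm in diameter, 104 mm high. Origin at the centre of its underside.
- wipes: Bystander: green box of paper wipes, 100 x 100 x 100 mm. Origin at the centre of its underside.
- cassette: Bystander: beige splice cassette, 150 x 100 x 12 mm. Origin at the centre of its underside.
- stripper: Bystander: fibre stripper with yellow handles, 165 mm long (x), 17 mm high, lying on the table. Origin at its pivot, on the table.
- driver: Bystander: screwdriver with red handle, about 200 mm long, lying along its x.

How it is judged:
By the outcome, as a careful person would: the job done as asked, in the order asked, and still so for the second after the job is handed in, while the arm keeps its last pose, push and grip.
It also fails if it takes over 54 s, if anything falls off the work surface, if the arm or the gripper's body presses on something with over 40 N, if the wrist force passes 120 N, or if a joint passes its speed limit or range.

## Robot

A 6-joint arm with a two-finger parallel gripper is mounted at the origin on the work surface. World frame = base frame: x ahead of the robot, y to its left, z up, the work surface at z = 0. Lengths are in m, angles in rad, forces in N, time in s.
With the tool pointing down it reaches from about 0.275 to 0.825 m from the base axis. Payload 4.9 kg.
Tool frame: the origin (TCP) lies midway between the tips of the shut fingers; the grasp point (between the pads) lies 19 mm behind it (grip_point_offset is the distance from the TCP to the grasp point, in m); z points along the fingers, x is the direction in which the jaws open and shut, and the axes are right-handed (so a half turn about z gives the same grasp; the last joint's range is limited). The gripper opens to 85 mm and grips with 20 to 120 N. Pads are 22 mm wide; open, the fingers measure 114 mm over their backs; the gripper's body (76 mm by 85 mm) begins 54 mm behind the grasp point. The pads swing forward as they close: fully open they stand 13 mm farther back than shut.
Start: joints at [-1.309, 0.326, -0.193, 1.052, 0, 1.437], TCP at [0.212, -0.507, 0.231] pointing down, gripper open.
Joint ranges: [-2.65, 2.65], [-0.97, 1.79], [-1.3, 1.35], [-1.93, 2.1], [-1.47, 1.37], [-3.14, 3.14]. Speed limits (rad/s): [2.57, 2.57, 3.14, 3.14, 3.14, 3.14].

## Interface

Orientations are given as a rotation vector (axis times angle).
In Python, from cell import * gives the robot as it stands. Calls block until the motion is done:
- movep(position, orientation): joint-space move of the TCP to a pose.
- move_l(position, velocity=0.15, rot=None, until_force=None): straight line of the TCP; rot=None keeps the orientation; velocity is the mean speed in m/s. With until_force (N) it stops when the force on the tool has changed by that much, and returns True; else False.
- set_joints(angles): joint-space move.
- let_go() and grab(newtons=None): open the fingers fully, or close them until they stop; newtons is the grip in N (None keeps the last).
- sleep(seconds).
- ik(position, orientation): joint angles nearest the present ones, or None.
- get_state(): the state.
- grab_frame(name): name is "scene" or "top" or "wrist"; returns a dict with "img" (384x512x3 uint8, red, green, blue), "fx", "fy", "cx", "cy" (pixels), "cam_to_world" (4x4, takes a point from camera to world coordinates); the wrist camera has in their place "T_tool_cam" (4x4, takes a point from camera to tool coordinates, whose origin is the TCP and whose axes are the tool frame's). Camera axes: x right, y down, z forward; pixel columns grow to the right and rows downward; lengths in m; the calibration is good to about 2 mm. A picture is of the moment at which its call begins: read the wrist's pose just before it. There is no depth.
A pose or a line that the arm cannot do raises MotionError and nothing moves.
- sign_off(): hands the job in, once; it reports no verdict.
Trained networks look in the newest picture that a camera, given by its name, has taken for a name from the list of things; names that differ only in an ending like _2 or _b are one class to them, and where a whole thing is asked for, a point or a joint stands for the part that bears it (a point fixed in the world has none). Each returns a list of dicts, best first, with "score" (0 to 1); they miss things now and then, are a little off and sometimes report something else, mostly with a low value. They report only what shows in the picture. A call takes as long as a camera call.
- spot_in(camera, name): "centre" ([column, row] in pixels, amid what is visible of it).
- silhouettes(camera, name): "mask" (384x512 bool, what is visible of it) and "centre" ([column, row] in pixels, amid what is visible of it).
- tip_of(camera, name): "centre" ([column, row] in pixels: a listed point, or the origin of a listed thing).
The state is a dict: "clock": time; "q": joint angles; "joint_velocities": joint speeds; "tau": joint torques, N m; "position": TCP position; "eef_rot": TCP orientation; "contact_force": force on the tool from outside, world axes, zero at the start; "wrist_torque": the same for the moment, N m; "finger_gap": opening from 0.0 (shut) to 1.0 (fully open).
Only numpy, scipy, OpenCV 4.12 (cv2) and the standard library are available. Lean on these libraries where they do the work, as an engineer would, in place of code of your own. Each camera call takes 0.05 s, during which the arm holds its last target.

## Working session

There is one attempt and no reset: what is moved stays moved. The work goes in short steps, each a Python script; the robot and the scene stay as the last script left them, time stands still between calls to the robot, and variables do not carry over. Pictures are saved under pics/ and viewed, and the job is handed in when it is done.

```bash
ls; mkdir -p pics; cat > h.py <<'E'
from cell import *
import numpy as np, cv2
from scipy.spatial.transform import Rotation as R
def snap(cam,fn):
    f=grab_frame(cam); cv2.imwrite('pics/'+fn,cv2.cvtColor(f['img'],cv2.COLOR_RGB2BGR)); return f
def c2w(f,st=None):
    if 'cam_to_world' in f: return np.array(f['cam_to_world'])
    T=np.eye(4);T[:3,:3]=R.from_rotvec(st['eef_rot']).as_matrix();T[:3,3]=st['position']
    return T@np.array(f['T_tool_cam'])
def px2w(f,T,px,z):
    d=T[:3,:3]@np.array([(px[0]-f['cx'])/f['fx'],(px[1]-f['cy'])/f['fy'],1]); o=T[:3,3]
    return o+d*(z-o[2])/d[2]
def w2px(f,T,p):
    c=np.linalg.inv(T)@np.append(p,1); return np.array([f['fx']*c[0]/c[2]+f['cx'],f['fy']*c[1]/c[2]+f['cy']])
E
python3 - <<'E'
from h import *
st=get_state(); print(st)
for cam in ['scene','top']:
    f=snap(cam,cam+'0.png'); T=c2w(f); print(cam,T.round(3).tolist(),f['fx'],f['cx'],f['cy'])
    for n,z in [('knob',.098),('shoe',.068),('tray_front',.068),('cleaver',0),('slot',.0135),('next_hole',.06),('station',0),('meter',0),('sleeves',0),('alcohol',0),('wipes',0),('cassette',0),('stripper',0),('driver',0)]:
        for r in tip_of(cam,n)[:2]: print(n,np.round(r['centre'],1),round(r['score'],2),px2w(f,T,r['centre'],z).round(4))
print(get_state()['clock'])
E
```

```text
pics
{'clock': 0.0, 'q': array([-1.30918391e+00,  3.26962870e-01, -1.93600271e-01,  1.05202558e+00,
       -9.88764254e-06,  1.43658011e+00]), 'joint_velocities': array([ 0.00072137,  0.00093022,  0.00103728,  0.00156254,  0.00061824,
       -0.00061093]), 'tau': array([-1.60041789e-03, -4.43398976e+01,  2.62439615e+01,  1.55484409e-02,
       -3.78242330e-04,  1.53319565e-06]), 'position': array([ 0.21190721, -0.50688482,  0.2304853 ]), 'eef_rot': array([-2.61388672e+00,  1.74063317e+00,  2.12299916e-03]), 'contact_force': array([-0.87920095,  0.79474848,  0.39502235]), 'wrist_torque': array([-0.01822425,  0.01630454,  0.0170246 ]), 'finger_gap': 1.0036457092802937}
scene [[-0.822, 0.451, -0.348, 1.069], [0.569, 0.665, -0.483, 0.763], [0.014, -0.595, -0.804, 1.272], [0.0, 0.0, 0.0, 1.0]] 450.68601753772043 259.54418035392183 190.70775688847834
knob [232.7 165.1] 0.52 [ 0.5743 -0.0815  0.098 ]
shoe [212.9 154.6] 0.55 [ 0.5935 -0.1827  0.068 ]
shoe [341.7 275.2] 0.18 [0.5237 0.4279 0.068 ]
cleaver [342.7 278.4] 0.77 [0.4975 0.4189 0.    ]
cleaver [336.8 321.9] 0.52 [0.6021 0.5133 0.  
[... 1032 characters left out ...]
.4939 -0.1823  0.068 ]
cleaver [145.7 212.1] 0.65 [0.5104 0.4262 0.    ]
slot [146.4 213.7] 0.68 [0.5039 0.42   0.0135]
next_hole [266.  192.9] 0.93 [ 0.578  -0.0287  0.06  ]
next_hole [320.3 150.4] 0.71 [ 0.7353 -0.2297  0.06  ]
meter [355.9 216.8] 0.56 [ 0.4922 -0.3698  0.    ]
sleeves [229.1 238.2] 0.65 [0.4119 0.1091 0.    ]
alcohol [265.  146.1] 0.7 [ 0.7636 -0.0274  0.    ]
wipes [377.6 182.9] 0.75 [ 0.6209 -0.4552  0.    ]
cassette [321.6 150.8] 0.94 [ 0.745  -0.2444  0.    ]
cassette [309.8 214.9] 0.57 [ 0.4995 -0.1959  0.    ]
stripper [298.9 249.6] 0.65 [ 0.3693 -0.1533  0.    ]
driver [121.9 188.6] 0.78 [0.6001 0.5192 0.    ]
driver [263.1 144.9] 0.39 [ 0.7683 -0.0201  0.    ]
1.5
```

View pics/scene0.png

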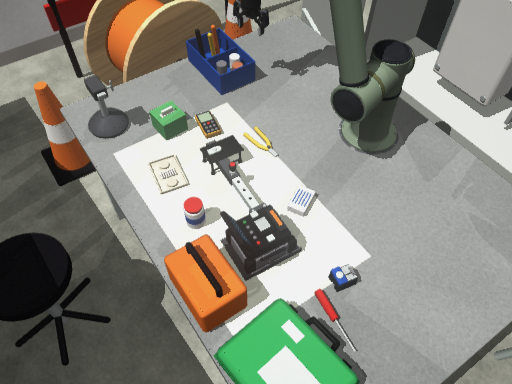

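View pics/top0.png

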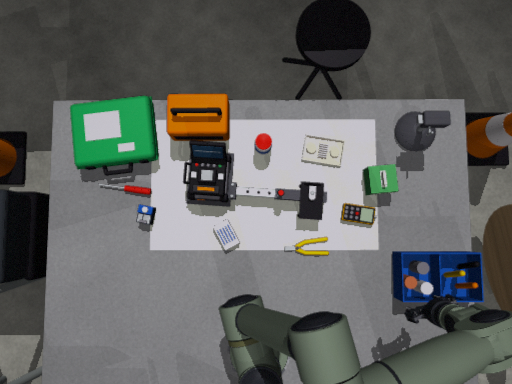

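```bash
cat >> h.py <<'E'
def down(phi):  # tool down, tool x at world angle phi
    x=np.array([np.cos(phi),np.sin(phi),0]);z=np.array([0,0,-1.]);y=np.cross(z,x)
    return R.from_matrix(np.c_[x,y,z]).as_rotvec()
E
python3 - <<'E'
from h import *
f=grab_frame('wrist'); print(np.round(f['T_tool_cam'],3).tolist(),f['fx'],f['cx'],f['cy'])
for p in [(0.5,-0.12,0.35),(0.58,-0.2,.1),(.51,-.2,.1),(0.5,0.42,.2),(.58,-.03,.09)]:
  for ph in (np.pi/2,-np.pi/2,0,np.pi):
    print(p,ph, np.round(ik(p,down(ph)),2) if ik(p,down(ph)) is not None else None)
E
```

```text
[[1.0, 0.0, 0.001, 0.001], [-0.0, 0.958, 0.286, -0.074], [-0.001, -0.286, 0.958, -0.142], [0.0, 0.0, 0.0, 1.0]] 276.7409179353779 260.2894405040649 188.71085899226605
(0.5, -0.12, 0.35) 1.5707963267948966 [-0.38  0.21 -0.05  1.31  0.   -0.38]
(0.5, -0.12, 0.35) -1.5707963267948966 [-0.38  0.21 -0.05  1.31  0.    2.76]
(0.5, -0.12, 0.35) 0 [-0.38  0.21 -0.05  1.31  0.    1.19]
(0.5, -0.12, 0.35) 3.141592653589793 [-0.38  0.21 -0.05  1.31  0.   -1.95]
(0.58, -0.2, 0.1) 1.5707963267948966 [-0.45  0.55 -0.19  0.82  0.   -0.45]
(0.58, -0.2, 0.1) -1.5707963267948966 [-0.45  0.55 -0.19  0.82  0.    2.69]
(0.58, -0.2, 0.1) 0 [-0.45  0.55 -0.19  0.82  0.    1.12]
(0.58, -0.2, 0.1) 3.141592653589793 [-0.45  0.55 -0.19  0.82  0.   -2.02]
(0.51, -0.2, 0.1) 1.5707963267948966 [-0.51  0.45 -0.38  0.75  0.   -0.51]
(0.51, -0.2, 0.1) -1.5707963267948966 [-0.51  0.45 -0.38  0.75  0.    2.63]
(0.51, -0.2, 0.1) 0 [-0.51  0.45 -0.38  0.75  0.    1.06]
(0.51, -0.2, 0.1) 3.141592653589793 [-0.51  0.45 -0.38  0.75  0.   -2.08]
(0.5, 0.42, 0.2) 1.5707963267948966 [0.59 0.54 0.06 1.09 0.   0.59]
(0.5, 0.42, 0.2) -1.5707963267948966 [ 0.59  0.54  0.06  1.09  0.   -2.56]
(0.5, 0.42, 0.2) 0 [0.59 0.54 0.06 1.09 0.   2.16]
(0.5, 0.42, 0.2) 3.141592653589793 [ 0.59  0.54  0.06  1.09  0.   -0.99]
(0.58, -0.03, 0.09) 1.5707963267948966 [-0.18  0.51 -0.3   0.76  0.   -0.18]
(0.58, -0.03, 0.09) -1.5707963267948966 [-0.18  0.51 -0.3   0.76  0.    2.96]
(0.58, -0.03, 0.09) 0 [-0.18  0.51 -0.3   0.76  0.    1.39]
(0.58, -0.03, 0.09) 3.141592653589793 [-0.18  0.51 -0.3   0.76  0.   -1.75]
```

```bash
cat > look.py <<'E'
from h import *
import sys
def look(fn,names):
    st=get_state(); f=snap('wrist',fn); T=c2w(f,st)
    for n,z in names:
        for r in tip_of('wrist',n)[:2]: print(n,np.round(r['centre'],1),round(r['score'],2),px2w(f,T,r['centre'],z).round(4))
    return st,f,T
STN=[('knob',.098),('shoe',.068),('tray_front',.068),('next_hole',.06),('station',0)]
E
python3 - <<'E'
from look import *
movep((0.5,-0.12,0.30),down(np.pi/2))
look('w1.png',STN)
movep((0.48,0.41,0.25),down(np.pi/2))
look('w2.png',[('cleaver',0),('slot',.0135)])
print(get_state()['clock'])
E
```

```text
knob [295.3 222.7] 0.62 [ 0.5789 -0.074   0.098 ]
knob [211.  211.9] 0.48 [ 0.5632 -0.1869  0.098 ]
shoe [209.6 211.9] 0.92 [ 0.5751 -0.1947  0.068 ]
shoe [212.4 172.9] 0.15 [ 0.5171 -0.1877  0.068 ]
tray_front [212.7 172. ] 0.71 [ 0.5158 -0.1872  0.068 ]
tray_front [419.8 103.9] 0.65 [0.4258 0.085  0.068 ]
next_hole [315.7 214.3] 0.55 [ 0.5822 -0.0391  0.06  ]
next_hole [246.6  70.7] 0.48 [ 0.3849 -0.1386  0.06  ]
station [391.9 207. ] 0.68 [0.5932 0.1027 0.    ]
cleaver [272.3 172.4] 0.56 [0.5018 0.4259 0.    ]
slot [269.2 176.7] 0.93 [0.5048 0.421  0.0135]
5.7
```

View pics/w1.png

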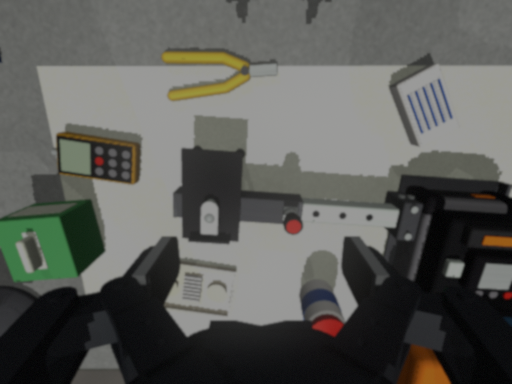

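View pics/w2.png

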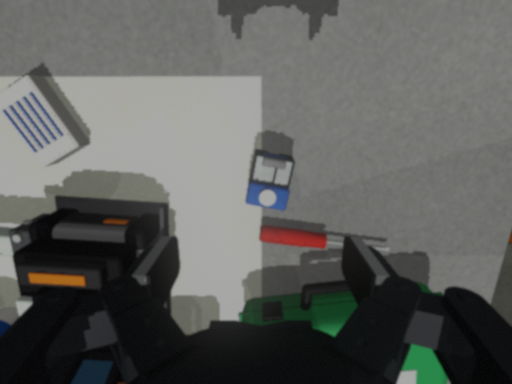

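```bash

python3 - <<'E'
from look import *
movep((0.53,0.42,0.16),down(np.deg2rad(79)))
st,f,T=look('w3.png',[('cleaver',0),('slot',.0135)])
m=silhouettes('wrist','cleaver')
print(m[0]['score'],m[0]['centre'],m[0]['mask'].sum(),T.round(4).tolist())
np.savez('w3.npz',mask=m[0]['mask'],T=T,fx=f['fx'],fy=f['fy'],cx=f['cx'],cy=f['cy'])
v=f['img'][:,:,::-1].copy(); cs,_=cv2.findContours(m[0]['mask'].astype(np.uint8),0,1); cv2.drawContours(v,cs,-1,(0,0,255),1)
cv2.imwrite('pics/w3m.png',v)
E
```

```text
cleaver [259.2 148.6] 0.77 [0.5024 0.4229 0.    ]
slot [259.9 153.7] 0.57 [0.5059 0.4231 0.0135]
0.81 [262.0, 155.3] 4147 [[0.1901, 0.9407, 0.2811, 0.4589], [0.9818, -0.1818, -0.0557, 0.433], [-0.0013, 0.2866, -0.9581, 0.3023], [0.0, 0.0, 0.0, 1.0]]
```

View pics/w3m.png

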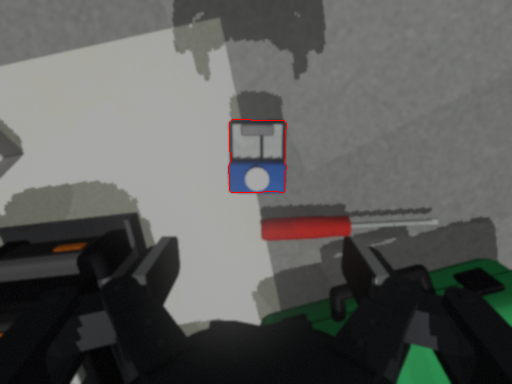

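```bash

python3 - <<'E'
from look import *
d=np.load('w3.npz'); f={k:float(d[k]) for k in ('fx','fy','cx','cy')};T=d['T']
u=np.array([np.cos(np.deg2rad(-11)),np.sin(np.deg2rad(-11))])
for r,z in [(120,0),(120,.04),(192,.057),(192,.04)]:
    p=px2w(f,T,(257.5,r),z); print(r,z,p.round(4),(p[:2]@u).round(4))
E
```

```text
120 0 [0.4723 0.427  0.    ] 0.3822
120 0.04 [0.4705 0.4278 0.04  ] 0.3803
192 0.057 [0.5335 0.4156 0.057 ] 0.4444
192 0.04 [0.5387 0.4144 0.04  ] 0.4497
```

```bash

python3 - <<'E'
from look import *
o=down(np.deg2rad(79))
move_l((0.504,0.421,0.07),0.2,rot=o)
print(move_l((0.504,0.421,0.002),0.1,until_force=6))
st=get_state();print(st['position'],st['contact_force'])
grab(70)
st=get_state();print(st['position'],st['finger_gap'],st['contact_force'],st['clock'])
move_l((0.504,0.421,0.06),0.15)
st=get_state();print(st['finger_gap'],st['contact_force'],st['clock'])
look('w4.png',[('cleaver',0),('slot',.0135)])
E
```

```text
False
[0.5044996  0.42130718 0.00257236] [ 0.36302392 -0.0464365   0.21908712]
[0.50465958 0.42132687 0.00298439] 0.6218556832724447 [-0.3732728  -0.78146043  5.02853264] 8.2417
0.6203704808602815 [ 0.36662783 -0.2655183  -3.55955632] 8.775
cleaver [263.1 234.3] 0.93 [0.5298 0.4175 0.    ]
```

View pics/w4.png

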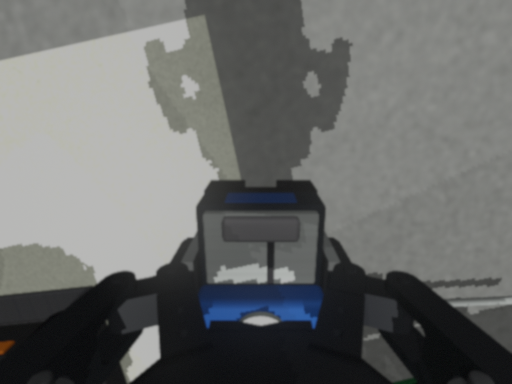

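```bash

python3 - <<'E'
from look import *
move_l((0.504,0.421,0.30),0.3)
movep((0.635,-0.17,0.27),down(np.pi/2))
a=look('w5.png',STN[:4])
for n in ('shoe','knob'):
    for r in silhouettes('wrist',n)[:1]: print(n,r['score'],r['centre'])
movep((0.515,-0.17,0.27),down(-np.pi/2))
a=look('w6.png',STN[:4])
for n in ('shoe','knob'):
    for r in silhouettes('wrist',n)[:1]: print(n,r['score'],r['centre'])
st=get_state();print(st['finger_gap'],st['contact_force'],st['clock'])
E
```

```text
knob [343.7 119.6] 0.71 [ 0.5778 -0.0774  0.098 ]
shoe [241.3 115.6] 0.71 [ 0.5747 -0.1923  0.068 ]
tray_front [243.3  63. ] 0.67 [ 0.5165 -0.1889  0.068 ]
next_hole [366.4 117.7] 0.73 [ 0.5772 -0.0384  0.06  ]
shoe 0.84 [250.9, 100.3]
knob 0.91 [345.0, 121.1]
knob [179.5 115.8] 0.74 [ 0.5787 -0.0818  0.098 ]
shoe [280.7 109.7] 0.9 [ 0.5849 -0.195   0.068 ]
tray_front [277.  168.5] 0.8 [ 0.513  -0.1918  0.068 ]
next_hole [153.6 112.5] 0.81 [ 0.5814 -0.0396  0.06  ]
shoe 0.81 [266.8, 122.6]
knob 0.79 [173.6, 119.3]
0.6245302918537198 [ 0.4612807  -0.09353894 -3.49708744] 15.325
```

View pics/w5.png

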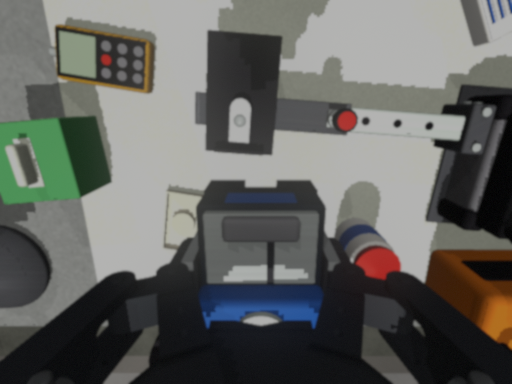

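View pics/w6.png

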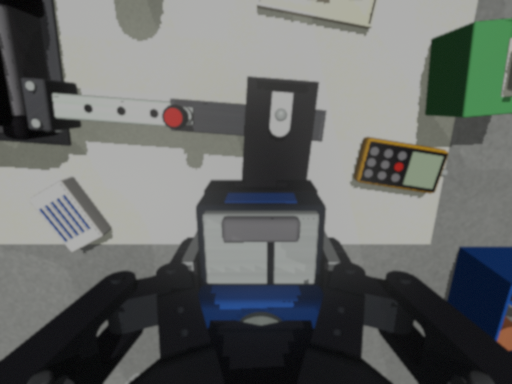

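```bash

python3 - <<'E'
import cv2
a=cv2.imread('pics/w5.png')[15:165,190:470];b=cv2.imread('pics/w6.png')[60:200,40:340]
cv2.imwrite('pics/w5c.png',cv2.resize(a,None,fx=2.8,fy=2.8,interpolation=cv2.INTER_CUBIC))
cv2.imwrite('pics/w6c.png',cv2.resize(b,None,fx=2.6,fy=2.6,interpolation=cv2.INTER_CUBIC))
E
```

```text
(no output)
```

View pics/w5c.png

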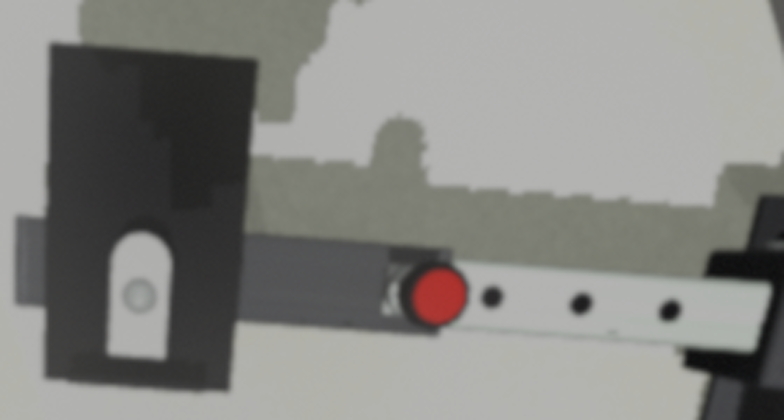

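View pics/w6c.png

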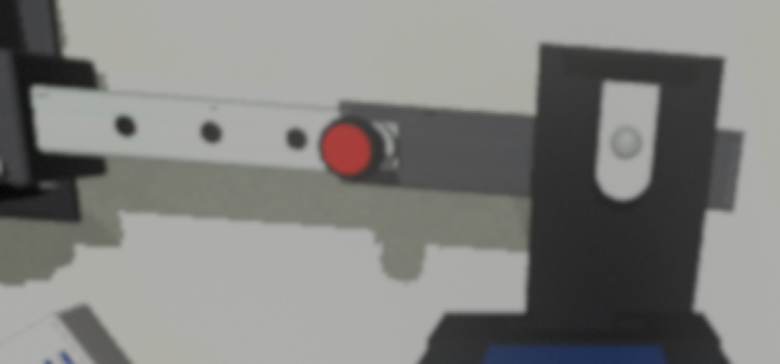

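```bash
cat > fit.py <<'E'
from h import *
from scipy.optimize import least_squares
Tt=None
P5={'t0':(50,44),'t1':(258,61),'t2':(45,378),'t3':(229,390),'nose':(141,231),'r0':(107,355),'r1':(166,358),'btn':(139,297),'h1':(492,297),'h2':(581,304),'h3':(670,310),'cap':(440,296)}
P6={'t3':(540,43),'t2':(723,58),'r1':(604,80),'r0':(660,85),'nose':(622,201),'btn':(626,142),'h1':(297,139),'h2':(211,132),'h3':(125,126),'cap':(347,149)}
M={'t0':(-.095,-.042,.068),'t1':(-.095,.042,.068),'t2':(.04,-.042,.068),'t3':(.04,.042,.068),'nose':(-.025,0,.0795),'r0':(.025,-.012,.0795),'r1':(.025,.012,.0795),'btn':(0,0,.081),
 'cap':(-.010,.115,.112),'h1':(-.010,.155,.06),'h2':(-.010,.195,.06),'h3':(-.010,.235,.06)}
E
python3 - <<'E'
from fit import *
f=grab_frame('wrist'); Ttc=np.array(f['T_tool_cam'])
st=get_state()
pos=[np.array([0.635,-0.17,0.27]),np.array(st['position'])]
rots=[R.from_rotvec(down(np.pi/2)),R.from_rotvec(st['eef_rot'])]
print(st['position'],(rots[1]*R.from_rotvec(down(-np.pi/2)).inv()).as_rotvec())
obs=[]
for i,(P,s,o) in enumerate([(P5,2.8,(190,15)),(P6,2.6,(40,60))]):
    for k,v in P.items(): obs.append((i,k,(np.array(v)+.5)/s-.5+np.array(o)))
def model(p):
    d=np.eye(4); d[:3,:3]=R.from_rotvec(p[6:9]).as_matrix(); d[:3,3]=p[3:6]
    out=[]
    Rz=R.from_euler('z',p[2]).as_matrix()
    for i,k,px in obs:
        T=np.eye(4);T[:3,:3]=rots[i].as_matrix();T[:3,3]=pos[i]
        w=Rz@np.array(M[k])+np.array([p[0],p[1],0])
        out.append(w2px(f,T@Ttc@d,w)-px)
    return np.array(out)
def res(p): return np.r_[model(p).ravel()/0.6, p[3:6]/.002, p[6:9]/.006]
r=least_squares(res,[.578,-.193,-.07]+[0]*6)
print('shoe',r.x[:2].round(4),'yaw deg',np.rad2deg(r.x[2]).round(2),'cam',r.x[3:6].round(4),np.rad2deg(r.x[6:]).round(2))
e=model(r.x)
for (i,k,_),ee in zip(obs,e): print(i,k,ee.round(1),end='; ')
J=r.jac; C=np.linalg.inv(J.T@J); print('\nstd',np.sqrt(np.diag(C)).round(5))
E
```

```text
[ 0.51500273 -0.16997388  0.26996487] [3.14064686e-05 7.23471941e-05 9.58971375e-05]
shoe [ 0.5784 -0.1939] yaw deg -4.14 cam [-0.0002  0.0017 -0.0015] [0.03 0.01 0.  ]
0 t0 [-0.5 -0.7]; 0 t1 [ 0.3 -0.7]; 0 t2 [-0.6  0.6]; 0 t3 [0.5 1.1]; 0 nose [0.7 0.9]; 0 r0 [ 0.7 -0.4]; 0 r1 [-0.5 -0. ]; 0 btn [ 0.2 -0.3]; 0 h1 [ 0.1 -0. ]; 0 h2 [ 0.  -0.2]; 0 h3 [-0.2  0.1]; 0 cap [-0.7 -0. ]; 1 t3 [-0.3 -0.1]; 1 t2 [ 0.9 -0.3]; 1 r1 [0.  0.7]; 1 r0 [-0.6  0.4]; 1 nose [-0.4 -0.9]; 1 btn [0.1 0.3]; 1 h1 [-0.4 -0.1]; 1 h2 [0.1 0.1]; 1 h3 [ 0.3 -0. ]; 1 cap [0.3 0. ]; 
std [0.00022 0.00016 0.00618 0.00094 0.00123 0.00063 0.00373 0.00296 0.00581]
```

```bash
cat >> look.py <<'E'
YAW=np.deg2rad(-4.14); SH=np.array([.5784,-.1939]); UX=np.array([np.cos(YAW),np.sin(YAW)]); UY=np.array([-np.sin(YAW),np.cos(YAW)])
def S(x,y,z): return np.r_[SH+x*UX+y*UY,z]
OF=down(YAW-np.pi/2)
E
python3 - <<'E'
from look import *
print(S(-.066,0,.1))
move_l(S(-.066,0,.115),0.2,rot=OF)
sleep(.2)
look('w7.png',STN[:3])
move_l(S(-.066,0,.076),0.15)
sleep(.2)
f0=np.array(get_state()['contact_force'])
print(move_l(S(-.066,0,.066),0.02,until_force=3))
st=get_state();print(st['position'],st['contact_force'],f0,st['wrist_torque'],st['clock'],st['q'].round(2))
look('w8.png',STN[:2]); 
f=snap('scene','s8.png')
E
```

```text
[ 0.51257222 -0.18913521  0.1       ]
knob [ 60.1 136.4] 0.88 [ 0.5788 -0.0796  0.098 ]
knob [ 40.1 128.6] 0.16 [ 0.5839 -0.0694  0.098 ]
shoe [259.1 117.3] 0.89 [ 0.5801 -0.1939  0.068 ]
True
[ 0.51307847 -0.1894577   0.07095411] [-0.2437441   0.03429581  5.47392791] [ 0.77970765  0.71989286 -3.1377398 ] [0.11286973 0.22169715 0.03452192] 17.6833 [-0.49  0.48 -0.41  0.68 -0.    2.73]
shoe [258.3 122.4] 0.63 [ 0.5788 -0.1936  0.068 ]
```

View pics/w7.png

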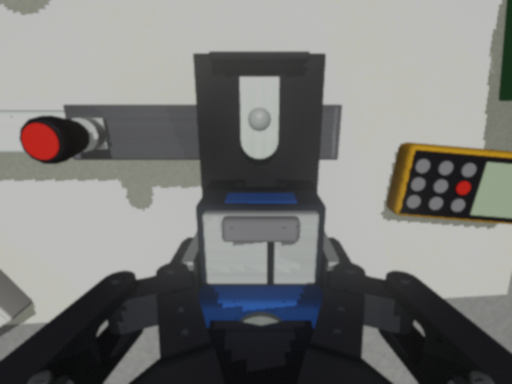

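View pics/w8.png

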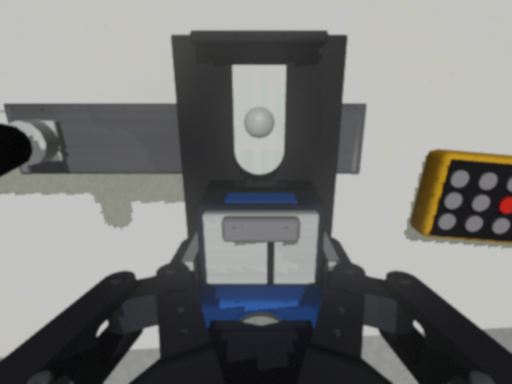

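```bash

python3 - <<'E'
from look import *
def rep(m):
    st=get_state(); d=np.array(st['position'])[:2]-SH; F=np.array(st['contact_force'])
    print(m,'x %.4f y %.4f z %.4f'%(d@UX,d@UY,st['position'][2]),'Fx %.1f Fy %.1f Fz %.1f'%(F[:2]@UX,F[:2]@UY,F[2]),np.round(st['wrist_torque'],2),'t',round(st['clock'],2),round(st['finger_gap'],4))
move_l(S(-.066,.0003,.0715),0.02); rep('up')
h=move_l(S(-.030,.0003,.0715),0.06,until_force=8); rep(h)
if not h:
    h=move_l(S(-.012,.0003,.0715),0.05,until_force=8); rep(h)
look('w9.png',STN[:1])
E
```

```text
up x -0.0663 y 0.0005 z 0.0712 Fx -0.4 Fy -0.3 Fz -4.2 [0.   0.05 0.01] t 18.13 0.6261
False x -0.0288 y 0.0001 z 0.0720 Fx 1.9 Fy -0.6 Fz 0.5 [-0.08 -0.4   0.06] t 18.88 0.622
False x -0.0108 y 0.0002 z 0.0717 Fx 2.3 Fy -0.0 Fz -0.1 [-0.03 -0.44  0.03] t 19.39 0.623
knob [ 20.5 261.5] 0.59 [ 0.5789 -0.08    0.098 ]
```

View pics/w9.png

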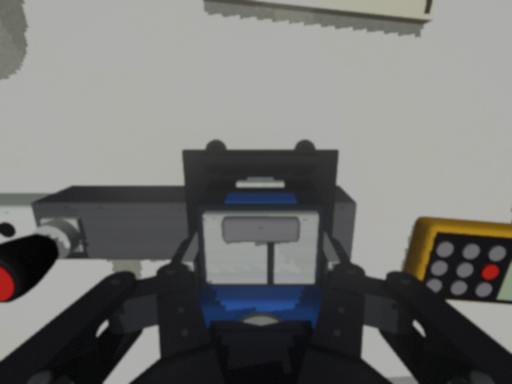

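```bash

python3 - <<'E'
from look import *
def rep(m):
    st=get_state(); d=np.array(st['position'])[:2]-SH; F=np.array(st['contact_force'])
    print(m,'x %.4f y %.4f z %.4f'%(d@UX,d@UY,st['position'][2]),'Fx %.1f Fy %.1f Fz %.1f'%(F[:2]@UX,F[:2]@UY,F[2]),np.round(st['wrist_torque'],2),'t',round(st['clock'],2),round(st['finger_gap'],4))
for x in (-.006,-.003,-.001,.001,.003,.005):
    h=move_l(S(x,.0002,.0715),0.03,until_force=18); rep((x,h))
    if h: break
look('w10.png',[])
E
```

```text
(-0.006, False) x -0.0058 y 0.0003 z 0.0714 Fx 0.1 Fy 0.3 Fz 0.1 [ 0.02 -0.05 -0.01] t 19.84 0.6204
(-0.003, False) x -0.0031 y 0.0003 z 0.0710 Fx 0.3 Fy 0.3 Fz -3.5 [-0.03 -0.13 -0.02] t 20.09 0.6237
(-0.001, False) x -0.0012 y 0.0003 z 0.0712 Fx 0.3 Fy -0.6 Fz -3.7 [-0.    0.02  0.03] t 20.34 0.6221
(0.001, False) x -0.0005 y 0.0003 z 0.0711 Fx -5.7 Fy 0.0 Fz -1.3 [0.01 1.07 0.09] t 20.59 0.6214
(0.003, False) x -0.0005 y 0.0004 z 0.0712 Fx -11.4 Fy -0.4 Fz 4.6 [0.07 2.11 0.19] t 20.84 0.6247
(0.005, False) x -0.0005 y 0.0004 z 0.0712 Fx -16.2 Fy -0.9 Fz 9.1 [0.2  3.1  0.19] t 21.09 0.6265
```

View pics/w10.png

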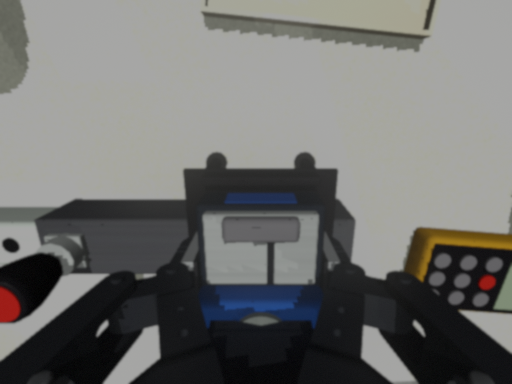

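```bash
cat >> look.py <<'E'
def rep(m):
    st=get_state(); d=np.array(st['position'])[:2]-SH; F=np.array(st['contact_force'])
    print(m,'x %.4f y %.4f z %.4f'%(d@UX,d@UY,st['position'][2]),'Fx %.1f Fy %.1f Fz %.1f'%(F[:2]@UX,F[:2]@UY,F[2]),np.round(st['wrist_torque'],2),'t',round(st['clock'],2),round(st['finger_gap'],4))
E
python3 - <<'E'
from look import *
for x in (0.0005,-.001,-.0018,-.0025):
    h=move_l(S(x,.0003,.0713),0.03); rep((x,h))
E
```

```text
(0.0005, False) x -0.0005 y 0.0004 z 0.0711 Fx -6.4 Fy -0.9 Fz 0.1 [0.08 1.1  0.09] t 21.44 0.6228
(-0.001, False) x -0.0005 y 0.0003 z 0.0713 Fx -1.0 Fy 0.5 Fz -3.0 [0.08 0.37 0.02] t 21.69 0.6221
(-0.0018, False) x -0.0011 y 0.0002 z 0.0714 Fx 0.1 Fy -0.3 Fz -3.5 [-0.02 -0.03 -0.02] t 21.94 0.6226
(-0.0025, False) x -0.0024 y 0.0003 z 0.0713 Fx -0.8 Fy 0.3 Fz -2.9 [-0.04 -0.03 -0.01] t 22.19 0.6225
```

```bash
python3 - <<'E'
from look import *
for x in (-.0035,-.0045,-.0052):
    h=move_l(S(x,.0003,.0713),0.03); rep((x,h))
E
```

```text
(-0.0035, False) x -0.0034 y 0.0002 z 0.0714 Fx -0.3 Fy -0.3 Fz -4.9 [ 0.01 -0.03 -0.01] t 22.44 0.6217
(-0.0045, False) x -0.0043 y 0.0002 z 0.0716 Fx 0.9 Fy -0.6 Fz -1.4 [ 0.01 -0.02  0.04] t 22.69 0.626
(-0.0052, False) x -0.0047 y 0.0002 z 0.0717 Fx 1.4 Fy -0.2 Fz -0.6 [-0.02 -0.34  0.03] t 22.94 0.622
```

```bash
python3 - <<'E'
from look import *
h=move_l(S(.004,.0003,.0705),0.04,until_force=16); rep(h)
for x in (-.0008,-.002,-.003,-.004):
    h=move_l(S(x,.0003,.0705),0.04); rep((x,h))
h=move_l(S(.0045,.0003,.0707),0.04,until_force=16); rep(h)
look('w11.png',[])
E
```

```text
True x -0.0006 y 0.0003 z 0.0711 Fx -2.2 Fy -0.5 Fz 6.3 [0.03 0.23 0.02] t 23.19 0.6177
(-0.0008, False) x -0.0006 y 0.0003 z 0.0711 Fx -3.0 Fy 0.4 Fz 4.4 [0.04 0.25 0.04] t 23.44 0.6229
(-0.002, False) x -0.0010 y 0.0002 z 0.0710 Fx 1.2 Fy 1.0 Fz 3.0 [ 0.07 -0.44  0.11] t 23.69 0.6202
(-0.003, False) x -0.0018 y 0.0000 z 0.0710 Fx 4.3 Fy 0.6 Fz 4.2 [-0.08 -1.01  0.05] t 23.94 0.6234
(-0.004, False) x -0.0032 y -0.0001 z 0.0710 Fx 4.4 Fy -0.4 Fz 4.8 [-0.22 -1.2   0.06] t 24.19 0.6232
True x -0.0023 y -0.0000 z 0.0712 Fx -1.4 Fy 0.1 Fz 5.2 [ 0.06 -0.19  0.02] t 24.4 0.6212
```

View pics/w11.png

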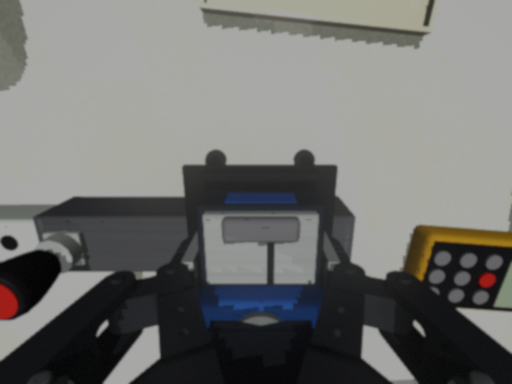

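```bash
python3 - <<'E'
from look import *
h=move_l(S(.002,.0003,.0713),0.03); rep(h)
h=move_l(S(.005,.0003,.0713),0.03); rep(h)
h=move_l(S(.0035,.0003,.0706),0.03); rep(h)
h=move_l(S(-.0004,.0003,.0709),0.03); rep(h)
let_go(); rep('open')
look('w12.png',[])
E
```

```text
False x -0.0015 y 0.0002 z 0.0712 Fx -7.6 Fy -0.6 Fz 11.8 [-0.02  0.98 -0.  ] t 24.7 0.6229
False x -0.0005 y 0.0002 z 0.0712 Fx -12.7 Fy -1.2 Fz 16.7 [0.03 2.03 0.19] t 24.95 0.6235
False x -0.0006 y 0.0002 z 0.0711 Fx -9.5 Fy -0.5 Fz 17.0 [0.17 1.48 0.14] t 25.2 0.6229
False x -0.0019 y 0.0003 z 0.0711 Fx -2.9 Fy 0.3 Fz 9.5 [ 0.1   0.03 -0.01] t 25.48 0.6242
open x -0.0010 y 0.0005 z 0.0703 Fx -0.4 Fy 0.5 Fz 0.1 [-0.03 -0.02  0.02] t 25.91 1.0006
```

View pics/w12.png

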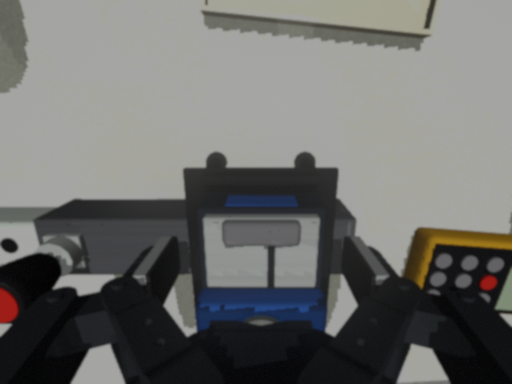

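```bash
python3 - <<'E'
from look import *
grab(40); rep('grab')
h=move_l(S(.003,.0005,.0709),0.03); rep(h)
let_go(); rep('open')
move_l(S(-.03,.0003,.15),0.2)
move_l(S(-.06,.03,.21),0.25)
sleep(.15)
look('w13.png',[('knob',.098),('shoe',.068),('slot',.0815),('cleaver',.068)])
E
```

```text
grab x -0.0003 y 0.0003 z 0.0710 Fx 0.1 Fy 0.4 Fz 0.8 [0.04 0.01 0.  ] t 26.36 0.625
False x 0.0008 y 0.0004 z 0.0710 Fx -7.8 Fy -1.2 Fz 6.2 [0.06 1.32 0.14] t 26.62 0.6303
open x 0.0032 y 0.0005 z 0.0708 Fx -0.3 Fy -0.6 Fz -0.1 [-0.03 -0.02  0.01] t 27.05 1.0009
knob [168.8 131.2] 0.81 [ 0.5773 -0.0822  0.098 ]
slot [293.9 117.7] 0.96 [ 0.58   -0.1961  0.0815]
cleaver [293.5 116.8] 0.79 [ 0.5801 -0.1973  0.068 ]
```

View pics/w13.png

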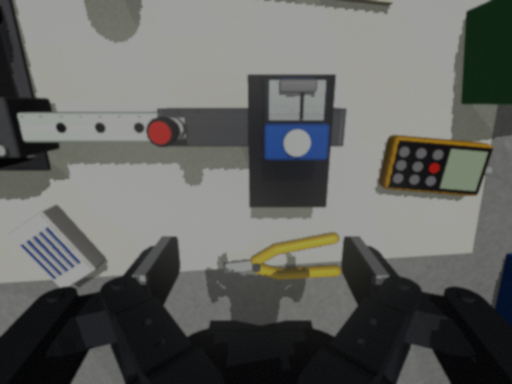

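```bash
python3 - <<'E'
from look import *
move_l(S(-.010,.115,.15),0.25)
h=move_l(S(-.010,.115,.079),0.12,until_force=8); rep(h)
st=get_state(); f=snap('wrist','w14.png')
grab(50); rep('grab')
f=snap('wrist','w15.png')
E
```

```text
False x -0.0094 y 0.1144 z 0.0798 Fx 0.9 Fy -0.1 Fz -0.2 [-0.01 -0.06  0.05] t 29.82 0.9976
grab x -0.0098 y 0.1151 z 0.0794 Fx -1.1 Fy 0.2 Fz 4.1 [ 0.2   0.22 -0.  ] t 30.45 0.2882
```

View pics/w14.png

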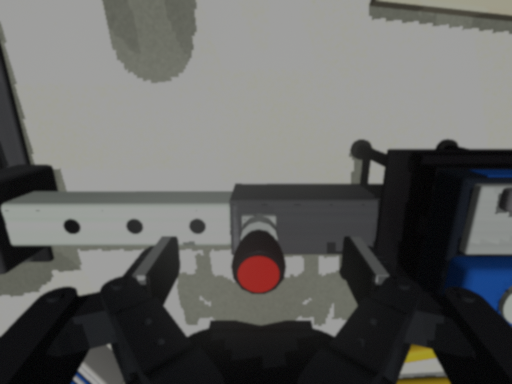

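View pics/w15.png

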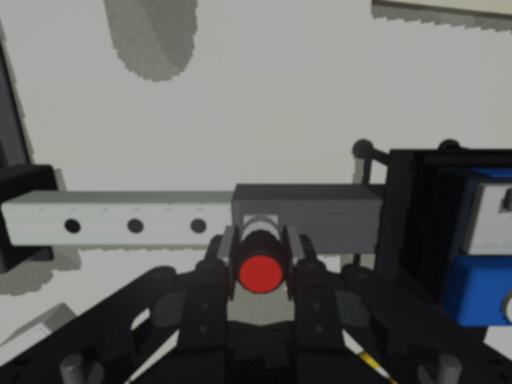

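```bash
python3 - <<'E'
from look import *
h=move_l(S(-.010,.115,.0925),0.05); rep('lift')
sleep(.15); rep('lift')
f=snap('wrist','w16.png')
E
```

```text
lift x -0.0101 y 0.1151 z 0.0916 Fx 4.9 Fy 0.6 Fz -13.2 [ 0.03 -1.08  0.  ] t 30.92 0.2851
lift x -0.0101 y 0.1152 z 0.0916 Fx 4.9 Fy 0.3 Fz -14.4 [ 0.02 -1.11 -0.01] t 31.07 0.2866
```

View pics/w16.png

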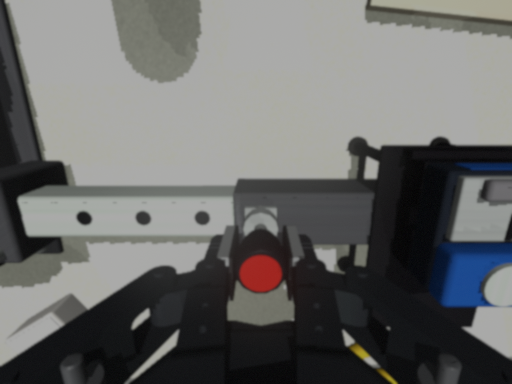

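```bash
python3 - <<'E'
from look import *
h=move_l(S(-.010,.115,.0915),0.05); rep('ease')
h=move_l(S(-.010,.135,.0912),0.06); rep('half')
h=move_l(S(-.010,.1555,.0912),0.06); rep('there')
sleep(.15); rep('there')
f=snap('wrist','w17.png')
E
```

```text
ease x -0.0100 y 0.1151 z 0.0915 Fx 4.0 Fy 1.3 Fz -7.9 [ 0.17 -0.74 -0.02] t 31.37 0.2855
half x -0.0100 y 0.1357 z 0.0913 Fx 2.9 Fy 2.1 Fz -8.3 [ 0.24 -0.65 -0.06] t 31.85 0.2892
there x -0.0100 y 0.1562 z 0.0912 Fx 2.8 Fy 3.1 Fz -8.9 [ 0.27 -0.77 -0.01] t 32.34 0.286
there x -0.0100 y 0.1560 z 0.0912 Fx 2.9 Fy 2.2 Fz -7.4 [ 0.46 -0.75 -0.01] t 32.49 0.2865
```

View pics/w17.png

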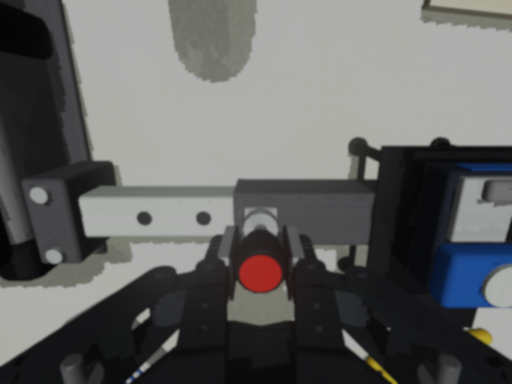

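```bash
python3 - <<'E'
from look import *
h=move_l(S(-.010,.1545,.0912),0.03); sleep(.1); rep('back')
h=move_l(S(-.010,.1548,.084),0.04); rep('low')
h=move_l(S(-.010,.1550,.079),0.04); sleep(.1); rep('down')
f=snap('wrist','w18.png')
E
```

```text
back x -0.0100 y 0.1545 z 0.0912 Fx 3.4 Fy 2.4 Fz -7.1 [ 0.56 -0.71  0.02] t 32.89 0.2898
low x -0.0100 y 0.1546 z 0.0839 Fx 2.2 Fy 1.6 Fz -6.0 [ 0.31 -0.54  0.01] t 33.23 0.2854
down x -0.0099 y 0.1546 z 0.0795 Fx -0.9 Fy -0.3 Fz 1.7 [-0.02 -0.04  0.  ] t 33.6 0.2873
```

View pics/w18.png

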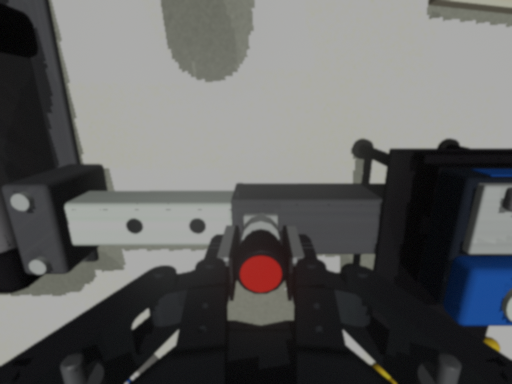

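```bash
python3 - <<'E'
from look import *
h=move_l(S(-.010,.1570,.079),0.04); sleep(.1); rep('push+')
h=move_l(S(-.010,.1530,.079),0.04); sleep(.1); rep('push-')
h=move_l(S(-.010,.1548,.0788),0.04); sleep(.1); rep('rest')
f=grab_frame('wrist'); Ttc=np.array(f['T_tool_cam'])
f2=grab_frame('top'); cv2.imwrite('pics/top9.png',cv2.cvtColor(f2['img'],cv2.COLOR_RGB2BGR))
f3=grab_frame('scene'); cv2.imwrite('pics/scene9.png',cv2.cvtColor(f3['img'],cv2.COLOR_RGB2BGR))
d=np.eye(4); d[:3,3]=[-.0002,.0017,-.0015]
T=np.eye(4);T[:3,:3]=R.from_rotvec(OF).as_matrix();T[:3,3]=S(-.06,.03,.21)
for n,p in [('tray rear',(.04,0,.068)),('tray front',(-.095,0,.068)),('lead z.068',(.033,0,.068)),('lead z.108',(.033,0,.108)),('lead .125',(.033,0,.125)),('near .068',(-.033,0,.068)),('near .108',(-.033,0,.108)),('near .125',(-.033,0,.125))]:
    print(n,w2px(f,T@Ttc@d,S(*p)).round(1))
a=cv2.imread('pics/w13.png')[60:215,220:360]
cv2.imwrite('pics/w13c.png',cv2.resize(a,None,fx=3.8,fy=3.8,interpolation=cv2.INTER_CUBIC))
E
```

```text
push+ x -0.0098 y 0.1563 z 0.0794 Fx -1.1 Fy -4.1 Fz 4.7 [-0.7   0.29  0.  ] t 34.0 0.2877
push- x -0.0099 y 0.1536 z 0.0794 Fx -0.7 Fy 0.1 Fz 5.5 [-0.11  0.27  0.02] t 34.35 0.2868
rest x -0.0098 y 0.1551 z 0.0794 Fx -2.2 Fy -1.9 Fz 6.5 [-0.24  0.37  0.  ] t 34.7 0.2885
tray rear [291.2  76.5]
tray front [287.2 208.1]
lead z.068 [291.   84.3]
lead z.108 [296.1  80.6]
lead .125 [298.8  78.7]
near .068 [288.9 152. ]
near .108 [293.3 159.1]
near .125 [295.7 162.8]
```

View pics/w13c.png

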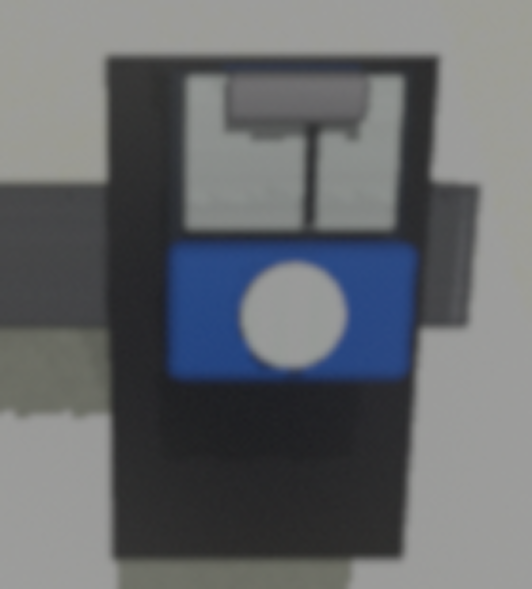

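View pics/scene9.png

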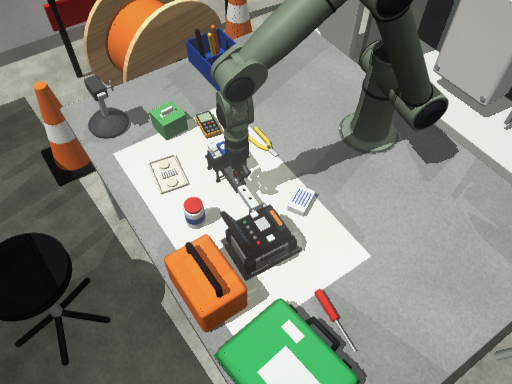

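```bash
python3 - <<'E'
from look import *
rep('final')
sign_off()
E
```

```text
final x -0.0098 y 0.1551 z 0.0794 Fx -1.6 Fy -0.4 Fz 7.2 [-0.3   0.34 -0.03] t 34.85 0.2883
the job is handed in; nothing more can be done
```

I slid the cleaver from the front onto the shoe up to its stop and let go of it. I then lifted the plunger, moved the section to the very next hole and let the pin drop. I handed in at about 35 s, still holding the knob.

**Plunger and section**
- **Lift:** the plunger rose about 12 mm to its top stop.
- **Slide:** the wrist moved 40 mm along the tube, from 0.115 to 0.155 in the station's y direction.
- **Pin down:** the wrist is back at its pin-down height (0.0794 m, the same as when I gripped the knob). The red cap sits at the same picture position as before the lift.
- **Lock check:** nudging ±2 mm moved the wrist 2.7 mm in all. That fits the 10.5 mm hole around an 8 mm pin, but it is more than the "about 1 mm" stated. Only the nudge towards the splicer met clear resistance, about 4 N.

**Cleaver**
- **Home position:** it met a firm stop within 1 mm of the measured shoe position, and the picture after release fits home to about 0.5 mm.
- **Detent check, mixed:** held slightly raised, the cleaver slid back about 4 mm before it met resistance. Pressed down on the tray, it resisted with 4 N from about 1 mm, part of which may be friction, and still moved back about 2.5 mm.
- **Final push:** just before my first release it seemed to have crept back about 1 mm. I gripped it again, pushed it onto the stop with about 8 N and let go. I did not tug it again after that.

The last overview picture showed the other things where they started, with the stripper partly hidden by the arm.

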